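# Switch on the loaf maker

### The arm

A 7-joint arm with a two-finger parallel gripper is mounted at the origin on the work surface. World frame = base frame: x ahead of the robot, y to its left, z up, the work surface at z = 0. Lengths are in m, angles in rad, forces in N, time in s.
With the tool pointing down it reaches from about 0.425 to 0.925 m from the base axis. Payload 6.8 kg.
Tool frame: the origin (TCP) lies at the very end of the fingers, on their centre line; the grasp point (between the pads) lies 19 mm behind it; z points along the fingers, y is the line along which they close (so a half turn about z gives the same grasp; the last joint's range is limited). The gripper opens to 85 mm and grips with 20 to 120 N. Pads are 22 mm wide; open, the fingers measure 114 mm over their backs; the gripper's body (76 mm by 85 mm) begins 54 mm behind the grasp point. The pads swing forward as they close: fully open they stand 13 mm farther back than shut.
Start: joints at [-1.22, 0.477, 0.022, 1.555, -0.011, 1.109, -0.083], TCP at [0.299, 0.605, 0.231] pointing down, gripper open.
Joint ranges: [-2.96, 2.96], [-0.34, 2.1], [-1.41, 1.46], [0.24, 2.44], [-1.37, 4.51], [0.17, 1.92], [-2.96, 2.96]. Speed limits (rad/s): [2.39, 2.39, 3.14, 3.14, 3.14, 3.14, 3.14].

### API

Orientations are given as a rotation vector (axis times angle).
In Python, from bench import monitor, optics, r gives the robot as it stands.
- The arm moves only by the shell command python3 -m crank 'ROWS' [OPENING] [FORCE]. ROWS is JSON, a list of rows, each a list of 2 entries, a list of its own where there are three numbers: the shift along the tool's x, y, z in cm, then the turn, a rotation vector about the tool's x, y, z in rad. A call has 1 to 5 rows; each row shifts and turns the commanded pose from where the row before left it, along the tool's axes as they then stand; what a row does not reach is not made up. A row lasts 1/10 s, in which the tool goes at most 50 mm and 8.59 degrees, less where a joint would pass 70% of its speed; a pose out of reach is approached as far as the arm can. A call is refused whole if a number of a shift passes 5 or a number of a turn 0.15, either way. A call with a gripper value outside its range is refused whole. OPENING is the finger opening in cm, from 0 to 8.54, set as the call begins (- or left out, the last holds). The fingers move at their own pace and stop on an object; FORCE is the grip in N (left out, the last holds). Time passes only in rows, so rows that do not move let the fingers close. It gives the time, the measured TCP pose, the force, the opening and the grip force at its end, in the units of the state.
- monitor.get_obs(): the state, without advancing time (a new reading comes with each control period).
- optics.grab_frame(name): name is "side" or "top" or "wrist"; returns (picture, depth): 384x512x3 uint8, red, green, blue; 384x512 float32, m along the optical axis (not along the pixel's ray), 0 where there is no reading.
- optics.camera_model(name): a dict with "vertical_fov" (degrees; the focal length in pixels is half the picture's height over the tangent of half this angle, whatever the lens; pixels are square), "cx", "cy" (the principal point, pixels), "R" (3x3) and "t" (3): a world point X has camera coordinates R X + t; the wrist camera has in their place "hand_eye" (4x4, takes a point from camera to tool coordinates, whose origin is the TCP and whose axes are the flange's). Camera axes: x right, y down, z forward; pixel columns grow to the right and rows downward; lengths in m; the calibration is good to about 2 mm. The wrist camera is an equidistant fisheye: a pixel r from the principal point sees the ray r / f radians off the axis. A picture is of the moment at which its call begins: read the wrist's pose just before it. camera_model takes no time and is no camera call.
- r.hand_in(): hands the job in; it is judged then, once.
The state is a dict: "clock": time; "joints": joint angles; "qvel": joint speeds; "tau": joint torques, N m; "tcp_pos": TCP position; "orientation": TCP orientation; "contact_force": force on the tool from outside, world axes, zero at the start; "moment": the same for the moment, N m; "grip_width": finger opening in m; "gripper_force": force on a finger pad.
Only numpy, scipy, OpenCV 4.12 (cv2) and the standard library are available. Lean on these libraries where they do the work, as an engineer would, in place of code of your own. Each camera call takes 0.05 s, during which the arm holds its last target. There are 200 camera calls.

### The job

Set the loaf maker going with light taps of the fingertips, in this order: first the red switch on the socket block, then the yellow crust key, then the green start key, pressing each gently all the way down to its stop, where it stays. Leave the blue and white keys up, do not pick up or shift the mug, rolling pin, sieve or spice jar, and finish with the hand clear.

Things in the scene. Friction and masses are not known exactly. Their poses are not given: they have to be found in the camera images.
- loaf_maker: white loaf maker, fixed, 260 (x) x 350 (y) x 258 mm high, origin under its centre. A flat black key deck 230 mm up along its near (-x) edge carries four square keys (blue, yellow, green, white, in any order) in a row along y, 62 mm apart, 85 mm to -x of the origin; the grey lid starts 42 mm beyond the keys' centres, 28 mm higher than the deck
- socket_block: steel worktop socket block, fixed, 130 (x) x 70 (y) x 55 mm high, origin under its centre; stands on one or the other side of the loaf maker. A round red switch sits on top 30 mm to -x of the origin, an empty white socket 32 mm to +x. Far corners: 300 mm cabinet, door open (left); dish rack, 150 mm jar (right)
- red_switch_top (a point): round red switch, 34 mm across; this point is the centre of its top face (z up), 22 mm above the block when up, and goes down with it. The silicone cap is springy: 1 mm per 2.5 N, 7 mm at most, not counted as pressing
- red_switch (a joint): how far the red switch is pressed down, in m: 0 = up, 0.010 = at its stop. A push of 3 N slides it straight down and it stays where it is left (it does not spring back); from 0.006 it counts as pressed, a push over 20 N on it is too hard
- yellow_key_top (a point): yellow square 32 x 32 mm key on the loaf maker's top deck; this point is the centre of its top face (z up), 22 mm above the deck when up, and goes down with the key. The silicone cap is springy: 1 mm per 2.5 N, 7 mm at most, not counted as pressing
- yellow_key (a joint): how far the yellow key is pressed down, in m: 0 = up, 0.010 = at its stop. A push of 3 N slides it straight down and it stays where it is left (it does not spring back); from 0.006 it counts as pressed, a push over 20 N on it is too hard
- green_key_top (a point): green square 32 x 32 mm key on the loaf maker's top deck; this point is the centre of its top face (z up), 22 mm above the deck when up, and goes down with the key. The silicone cap is springy: 1 mm per 2.5 N, 7 mm at most, not counted as pressing
- green_key (a joint): how far the green key is pressed down, in m: 0 = up, 0.010 = at its stop. A push of 3 N slides it straight down and it stays where it is left (it does not spring back); from 0.006 it counts as pressed, a push over 20 N on it is too hard
- blue_key_top (a point): blue square 32 x 32 mm key on the loaf maker's top deck; this point is the centre of its top face (z up), 22 mm above the deck when up, and goes down with the key. The silicone cap is springy: 1 mm per 2.5 N, 7 mm at most, not counted as pressing
- blue_key (a joint): how far the blue key is pressed down, in m: 0 = up, 0.010 = at its stop. A push of 3 N slides it straight down and it stays where it is left (it does not spring back); from 0.006 it counts as pressed, a push over 20 N on it is too hard; must stay up (under 0.003)
- white_key_top (a point): white square 32 x 32 mm key on the loaf maker's top deck; this point is the centre of its top face (z up), 22 mm above the deck when up, and goes down with the key. The silicone cap is springy: 1 mm per 2.5 N, 7 mm at most, not counted as pressing
- white_key (a joint): how far the white key is pressed down, in m: 0 = up, 0.010 = at its stop. A push of 3 N slides it straight down and it stays where it is left (it does not spring back); from 0.006 it counts as pressed, a push over 20 N on it is too hard; must stay up (under 0.003)
- mug: blue mug, loose, 80 mm across, 90 mm high, origin under its centre, handle at +y; to be left alone
- rolling_pin: wooden rolling pin, loose, 48 mm thick, 420 mm long along its y, origin under its middle; to be left alone
- sieve: steel sieve, loose, bowl 140 mm across and 60 mm high, handle out to 205 mm along -y, origin under the bowl's centre; to be left alone
- spice_jar: small spice jar, loose, 48 mm across, 100 mm high, origin under its centre; to be left alone
There are look-alikes about, which are no part of the job. Leave any purple look-alike of the socket_block alone.

How it is judged:
On the way, in this order (a step that is already met when the one before it is completed fails the run):
1. the red switch is pressed down first (value of joint red_switch above 0.006 m), for 0.1 s.
2. then the yellow key is pressed down (value of joint yellow_key above 0.006 m), for 0.1 s.
3. then the green key is pressed down (value of joint green_key above 0.006 m), for 0.1 s.
At the end, for the whole second after the job is handed in: Red switch, yellow key and green key are down by at least 6 mm of their 10 mm, blue and white keys are up (less than 3 mm down), and mug, rolling pin, sieve and spice jar are at rest within 30 mm of where they stood and not tipped over (value of joint each of red_switch, yellow_key, green_key above 0.006 m and value of joint each of blue_key, white_key below 0.003 m and not (distance of any of mug, rolling_pin, sieve, spice_jar from where it was at the start of the episode above 0.03 m or angle between any of mug, sieve, spice_jar's own z axis and vertical above 0.35 rad) and linear speed of each of mug, rolling_pin, sieve, spice_jar below 0.03 m/s); the robot touches nothing.
It fails at once if a key or the switch is pushed harder than 20 N (contact force between any of red_switch, yellow_key, green_key, blue_key, white_key and anything else above 20 N).
It fails at once if the blue or the white key is pressed (3 mm or more) (value of joint any of blue_key, white_key above 0.003 m).
It fails at once if mug, rolling pin, sieve or spice jar is lifted, carried, shifted by more than 30 mm or tipped (distance of any of mug, rolling_pin, sieve, spice_jar from where it was at the start of the episode above 0.03 m or angle between any of mug, sieve, spice_jar's own z axis and vertical above 0.35 rad).
It fails at once if a key or the switch is pressed with the arm or the gripper's body, not the fingers (contact force between any of red_switch, yellow_key, green_key, blue_key, white_key and the arm above 1 N).
It also fails if it takes over 48 s, if anything falls off the work surface, if the arm or the gripper's body presses on something with over 40 N, if the wrist force passes 120 N, or if a joint passes its speed limit or range.

## Working session

There is one attempt and no reset: what is moved stays moved. The work goes in short steps, Python scripts to look and compute and a shell command to move; the robot and the scene stay as the last step left them, time stands still between calls to the robot, and variables do not carry over. Pictures are saved under pics/ and viewed, at most 10 in all, crops included, and the job is handed in when it is done.

```bash
mkdir -p pics
cat > h.py <<'E'
import numpy as np,cv2
from bench import monitor,optics,r
def world(cam,pts,depth):
    m=optics.camera_model(cam);f=192/np.tan(np.radians(m["vertical_fov"])/2);R=np.array(m["R"]);t=np.array(m["t"])
    out=[]
    for u,v in pts:
        p=depth[int(v)-1:int(v)+2,int(u)-1:int(u)+2];z=np.median(p[p>0]) if (p>0).any() else np.nan
        out.append(R.T@(np.array([(u-m["cx"])/f*z,(v-m["cy"])/f*z,z])-t))
    return np.array(out)
def save(n,im,k=1): cv2.imwrite(f"pics/{n}.png",cv2.resize(im[:,:,::-1],None,fx=k,fy=k,interpolation=cv2.INTER_CUBIC))
E
python3 - <<'E'
from h import *
for c in("top","side"):
    im,d=optics.grab_frame(c); np.savez(c,im=im,d=d); save(c+"0",im,1.5)
o=monitor.get_obs();print({k:np.round(v,3) for k,v in o.items()})
E
```

```text
{'clock': np.float64(0.1), 'joints': array([-1.22 ,  0.478,  0.022,  1.556, -0.011,  1.109, -0.083]), 'qvel': array([-0.   , -0.001, -0.001, -0.004, -0.   , -0.   , -0.001]), 'tau': array([ 5.0000e-03, -5.9776e+01,  1.6140e+00, -2.8195e+01,  1.3000e-02,
        5.0000e-03,  0.0000e+00]), 'tcp_pos': array([0.299, 0.605, 0.23 ]), 'orientation': array([-7.140e-01, -3.059e+00,  3.000e-03]), 'contact_force': array([0.002, 0.326, 0.235]), 'moment': array([ 0.019,  0.026, -0.032]), 'gripper_force': np.float64(0.0), 'grip_width': np.float64(0.085)}
```

View pics/top0.png

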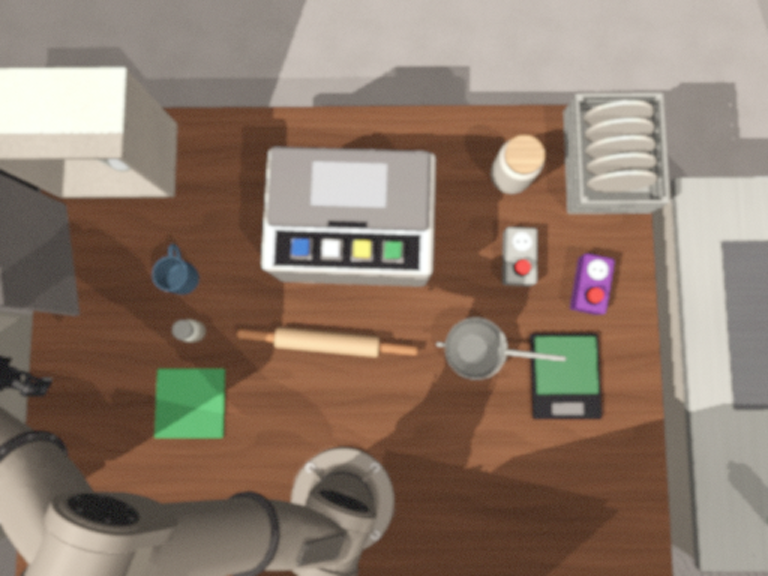

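View pics/side0.png

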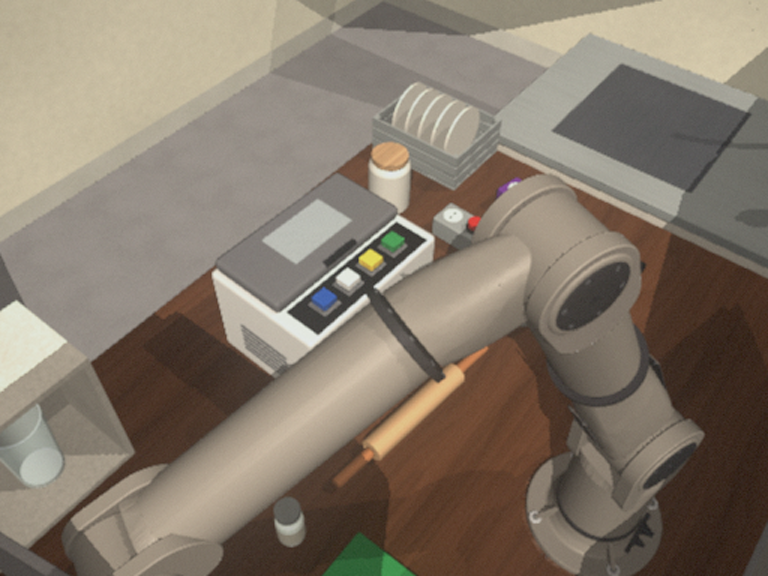

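The top view (1.5x) shows keys blue (301,247), white (331,249), yellow (362,250) and green (393,251). There are two red switches. One is on the steel block at (523,267), the other on the purple look-alike at (596,296). The steel block fits the description, so I'll confirm it in a crop and measure.

Run:
```python
from h import *
z=np.load("top.npz");im,d=z["im"],z["d"]
save("crop1",im[135:215,160:430],2.9)
hsv=cv2.cvtColor(im,cv2.COLOR_RGB2HSV)
P={"blue":(301,247),"white":(331,249),"yellow":(362,250),"green":(393,251),"red":(523,267)}
H={"blue":(95,130),"yellow":(20,35),"green":(45,85),"red":(0,8)}
m=optics.camera_model("top");print(np.round(m["R"],3),m["t"])
for k,(u,v) in P.items():
    u/=1.5;v/=1.5
    if k in H:
        M=np.zeros(im.shape[:2],bool);s=np.s_[int(v)-14:int(v)+15,int(u)-14:int(u)+15]
        h=hsv[s];M[s]=(h[...,0]>=H[k][0])&(h[...,0]<=H[k][1])&(h[...,1]>130)&(h[...,2]>90)
        # keep only top-face pixels by height
        ys,xs=np.nonzero(M);w=world("top",np.c_[xs,ys],d);zt=np.nanpercentile(w[:,2],80);w=w[w[:,2]>zt-.008]
        print(k,len(xs),xs.mean()*1.5,ys.mean()*1.5,np.round(w.mean(0),4),np.round((w.min(0)+w.max(0))/2,4),np.round(np.ptp(w,axis=0),3))
    else: print(k,world("top",[(u,v)],d).round(4))
q=np.array([(176,275),(188,331),(328,342),(476,348),(240,335),(416,351),(565,359),(440,345),(524,155),(521,235),(270,240),(432,250)])/1.5
print(world("top",q,d).round(3))
```

```text
[[-0.005 -1.    -0.008]
 [-0.992  0.006 -0.123]
 [ 0.123  0.008 -0.992]] [-0.09210381  0.50589326  1.40431154]
blue 98 300.1530612244898 246.3673469387755 [0.5457 0.069  0.2508] [0.546  0.0692 0.2484] [0.029 0.029 0.009]
white [[0.5402 0.0061 0.2525]]Traceback (most recent call last):
  File "<stdin>", line 14, in <module>
IndexError: too many indices for array: array is 1-dimensional, but 2 were indexed
```

View pics/crop1.png

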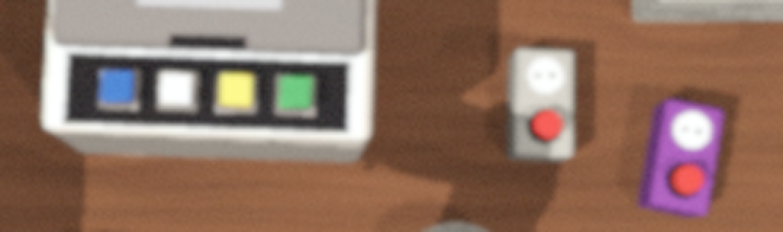

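The crop confirms the switch at crop (547,124) is on the steel block; the one at (687,180) is on the purple look-alike. I'll loosen the thresholds.

Run:
```python
from h import *
z=np.load("top.npz");im,d=z["im"],z["d"]
hsv=cv2.cvtColor(im,cv2.COLOR_RGB2HSV)
P={"blue":(301,247),"yellow":(362,250),"green":(393,251),"red":(523,267)}
for k,(u,v) in P.items():
    u=int(u/1.5);v=int(v/1.5)
    s=np.s_[v-14:v+15,u-14:u+15];c=hsv[v,u].astype(int);h=hsv[s].astype(int)
    dh=np.abs((h[...,0]-c[0]+90)%180-90);m=(dh<10)&(h[...,1]>c[1]*.65)
    ys,xs=np.nonzero(m);w=world("top",np.c_[xs+u-14,ys+v-14],d);zt=np.nanpercentile(w[:,2],70);w=w[abs(w[:,2]-zt)<.008]
    print(k,c,len(xs),len(w),np.round(np.median(w,0),4),np.round((w.min(0)+w.max(0))/2,4),np.round(np.ptp(w,axis=0),3))
N="mug jar pin sieve pinL pinR shandle srim talljar block makerL makerR".split()
q=np.array([(176,275),(188,331),(328,342),(476,348),(240,335),(416,351),(565,359),(440,345),(524,155),(521,255),(270,240),(432,250)])/1.5
for n,w in zip(N,world("top",q,d).round(3)):print(n,w)
```

```text
blue [107 162 214] 122 104 [0.5445 0.0701 0.2509] [0.546  0.0709 0.2482] [0.029 0.033 0.01 ]
yellow [ 29 113 253] 161 109 [ 0.54   -0.052   0.2513] [ 0.5403 -0.0517  0.2491] [0.031 0.03  0.009]
green [ 66 116 204] 115 98 [ 0.5379 -0.1151  0.2524] [ 0.5384 -0.1166  0.2512] [0.028 0.027 0.007]
red [  1 161 248] 147 77 [ 0.5271 -0.4134  0.0775] [ 0.5287 -0.4133  0.0743] [0.032 0.03  0.01 ]
mug [0.523 0.402 0.005]
jar [0.384 0.339 0.096]
pin [0.359 0.031 0.047]
sieve [ 0.344 -0.316  0.002]
pinL [0.377 0.237 0.036]
pinR [ 0.338 -0.173  0.005]
shandle [ 0.318 -0.509  0.056]
srim [ 0.351 -0.225  0.062]
talljar [ 0.766 -0.41   0.151]
block [ 0.558 -0.418  0.054]
makerL [0.564 0.133 0.23 ]
makerR [ 0.58  -0.215  0.002]
```

```bash
cat >> h.py <<'E'
from scipy.spatial.transform import Rotation as Ro
def go(*targets):
    o=monitor.get_obs();R=Ro.from_rotvec(o["orientation"]).as_matrix();p=np.array(o["tcp_pos"])
    print(o["clock"],"pos",p.round(4),"tilt",R[:,2].round(3),"F",np.round(o["contact_force"],2))
    for t in targets:
        s=R.T@(np.array(t)-p)*100;print(t,"shift cm",s.round(2),"n",np.ceil(np.linalg.norm(s)/5));p=np.array(t)
E
python3 -c "
from h import *
go((.45,.35,.36),(.5,0,.36),(.528,-.413,.30),(.528,-.413,.14))"
```

```text
0.1 pos [0.2987 0.6047 0.2304] tilt [-0.001 -0.002 -1.   ] F [0.   0.33 0.24]
(0.45, 0.35, 0.36) shift cm [-24.85 -16.16 -12.93] n 7.0
(0.5, 0, 0.36) shift cm [-19.98 -29.17   0.05] n 8.0
(0.528, -0.413, 0.3) shift cm [-20.8  -35.78   6.06] n 9.0
(0.528, -0.413, 0.14) shift cm [ 0.    0.03 16.  ] n 4.0
```

```bash
python3 -m crank '[[[-3.1,-2,-1.6],[0,0,0]],[[-3.1,-2,-1.6],[0,0,0]],[[-3.1,-2,-1.6],[0,0,0]],[[-3.1,-2,-1.6],[0,0,0]],[[-3.1,-2,-1.6],[0,0,0]]]' 0 20
python3 -m crank '[[[-3.1,-2,-1.6],[0,0,0]],[[-3.1,-2,-1.6],[0,0,0]],[[-3.1,-2,-1.6],[0,0,0]],[[-2.5,-3.7,0],[0,0,0]],[[-2.5,-3.7,0],[0,0,0]]]'
python3 -m crank '[[[-2.5,-3.7,0],[0,0,0]],[[-2.5,-3.7,0],[0,0,0]],[[-2.5,-3.7,0],[0,0,0]],[[-2.5,-3.7,0],[0,0,0]],[[-2.5,-3.7,0],[0,0,0]]]'
python3 -c "
from h import *
go((.528,-.413,.33),(.528,-.413,.14))"
```

```text
clock: 0.6
tcp_pos: [0.3941, 0.4453, 0.3115]
orientation: [-0.714, -3.059, 0.001]
contact_force: [-0.2, -0.0, -0.5]
grip_width: 0.0123
gripper_force: 0.0
clock: 1.1
tcp_pos: [0.4629, 0.2618, 0.3594]
orientation: [0.714, 3.059, 0.0]
contact_force: [-0.2, -0.6, -1.1]
grip_width: -0.0
gripper_force: 0.0
clock: 1.6
tcp_pos: [0.4923, 0.0403, 0.3591]
orientation: [-0.714, -3.059, -0.0]
contact_force: [0.9, -0.2, -0.1]
grip_width: -0.0004
gripper_force: 0.0
1.6 pos [0.4923 0.0403 0.3591] tilt [-0.  0. -1.] F [ 0.85 -0.15 -0.07]
(0.528, -0.413, 0.33) shift cm [-23.28 -39.07   2.9 ] n 10.0
(0.528, -0.413, 0.14) shift cm [-1.0e-02 -0.0e+00  1.9e+01] n 4.0
```

```bash
python3 -m crank '[[[-2.3,-3.9,0.2],[0,0,0]],[[-2.3,-3.9,0.2],[0,0,0]],[[-2.3,-3.9,0.2],[0,0,0]],[[-2.3,-3.9,0.2],[0,0,0]],[[-2.3,-3.9,0.2],[0,0,0]]]'
python3 -m crank '[[[-2.3,-3.9,0.2],[0,0,0]],[[-2.3,-3.9,0.2],[0,0,0]],[[-2.3,-3.9,0.2],[0,0,0]],[[-2.3,-3.9,0.2],[0,0,0]],[[-2.3,-3.9,0.2],[0,0,0]]]'
python3 -m crank '[[[0,0,4],[0,0,0]],[[0,0,4],[0,0,0]],[[0,0,4],[0,0,0]],[[0,0,4],[0,0,0]],[[0,0,2],[0,0,0]]]'
python3 - <<'E'
from h import *
go((.528,-.413,.10))
im,d=optics.grab_frame("wrist");np.savez("wr",im=im,d=d);save("wr",im,1.5)
im,d=optics.grab_frame("top");np.savez("top2",im=im,d=d)
m=optics.camera_model("wrist");print(np.round(m["hand_eye"],3),m["vertical_fov"],m["cx"],m["cy"])
E
```

```text
clock: 2.1
tcp_pos: [0.509, -0.1852, 0.3491]
orientation: [-0.714, -3.059, -0.0]
contact_force: [0.7, 0.5, -0.4]
grip_width: 0.0003
gripper_force: 0.0
clock: 2.6
tcp_pos: [0.5261, -0.4108, 0.3387]
orientation: [-0.713, -3.059, -0.001]
contact_force: [0.3, -0.1, 0.9]
grip_width: 0.0001
gripper_force: 0.0
clock: 3.1
tcp_pos: [0.5244, -0.4075, 0.1549]
orientation: [-0.713, -3.054, -0.004]
contact_force: [-0.1, 0.8, -0.0]
grip_width: 0.0
gripper_force: 0.0
3.1 pos [ 0.5244 -0.4075  0.1549] tilt [-0.005  0.004 -1.   ] F [-0.11  0.81 -0.02]
(0.528, -0.413, 0.1) shift cm [-0.6  -0.34  5.48] n 2.0
[[-0.001 -0.959 -0.285  0.072]
 [ 1.    -0.001 -0.001 -0.001]
 [ 0.    -0.285  0.959 -0.142]
 [ 0.     0.     0.     1.   ]] 65.70646984690485 255.942424968041 192.3385017070833
```

View pics/wr.png

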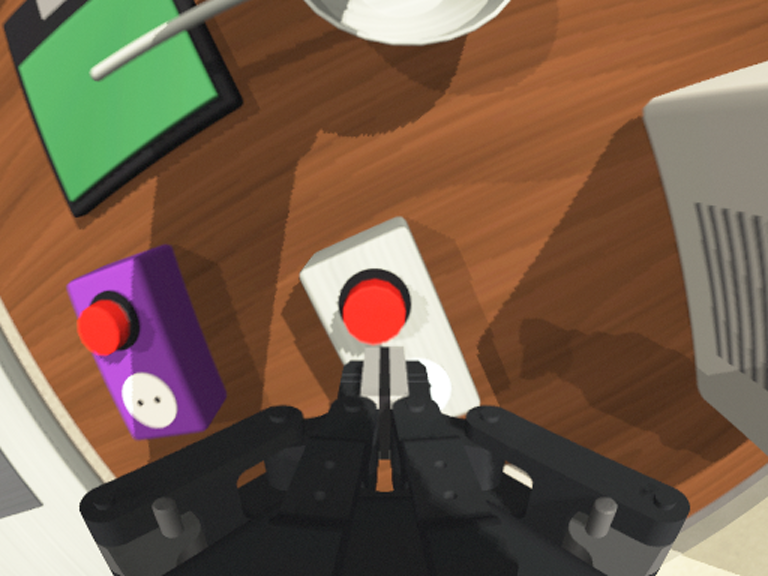

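The wrist view shows the steel block's red cap at (376,312), just ahead of the closed fingertips at (384,355). The purple block's switch is at (104,327). Next I'll turn the red cap into a world position.

```bash
cat >> h.py <<'E'
def wworld(pts,depth,pos,rv):
    m=optics.camera_model("wrist");f=192/np.tan(np.radians(m["vertical_fov"])/2);T=np.array(m["hand_eye"]);R=Ro.from_rotvec(rv).as_matrix();out=[]
    for u,v in pts:
        a=np.array([u-m["cx"],v-m["cy"]]);r_=np.linalg.norm(a);th=r_/f
        z=depth[int(v),int(u)];c=np.append(a/r_*np.tan(th)*z,z)
        out.append(R@(T[:3,:3]@c+T[:3,3])+pos)
    return np.array(out)
def blob(im,d,seed,pos,rv,k=.65):
    hsv=cv2.cvtColor(im,cv2.COLOR_RGB2HSV).astype(int);u,v=seed;c=hsv[v,u]
    m=(np.abs((hsv[...,0]-c[0]+90)%180-90)<10)&(hsv[...,1]>c[1]*k)&(hsv[...,2]>c[2]*.6)
    n,L=cv2.connectedComponents(m.astype(np.uint8));ys,xs=np.nonzero((L==L[v,u])&(d>0))
    w=wworld(np.c_[xs,ys],d,pos,rv);zt=np.percentile(w[:,2],70);w=w[abs(w[:,2]-zt)<.004]
    print(len(w),"med",np.median(w,0).round(4),"mid",((w.min(0)+w.max(0))/2).round(4),"ext",np.ptp(w,axis=0).round(4))
E
python3 - <<'E'
from h import *
z=np.load("wr.npz");o=monitor.get_obs();print(o["tcp_pos"])
blob(z["im"],z["d"],(250,206),np.array([.5244,-.4075,.1549]),[-.713,-3.054,-.004])
E
```

```text
[ 0.52421372 -0.40732198  0.15528395]
1265 med [ 0.5277 -0.4162  0.0768] mid [ 0.5284 -0.4165  0.076 ] ext [0.032  0.0319 0.0054]
```

```bash
python3 -c "
from h import *
go((.528,-.416,.09))"
```

```text
3.2 pos [ 0.5242 -0.4073  0.1553] tilt [-0.006  0.004 -1.   ] F [-0.79 -0.09  0.32]
(0.528, -0.416, 0.09) shift cm [-0.77 -0.62  6.52] n 2.0
```

```bash
python3 -m crank '[[[-0.4,-0.3,2],[0,0,0]],[[-0.4,-0.3,2],[0,0,0]],[[0,0,1.5],[0,0,0]],[[0,0,1],[0,0,0]],[[0,0,0],[0,0,0]]]'
python3 -c "
from h import *
go((.528,-.416,.0645))"
```

```text
clock: 3.7
tcp_pos: [0.5298, -0.4174, 0.0924]
orientation: [-0.714, -3.057, -0.002]
contact_force: [-0.3, -0.3, 0.1]
grip_width: -0.0001
gripper_force: 0.0
3.7 pos [ 0.5298 -0.4174  0.0924] tilt [-0.002  0.002 -1.   ] F [-0.3  -0.29  0.11]
(0.528, -0.416, 0.0645) shift cm [0.21 0.05 2.79] n 1.0
```

```bash
python3 -m crank '[[[0.2,0,1],[0,0,0]],[[0,0,0.5],[0,0,0]],[[0,0,0.4],[0,0,0]],[[0,0,0.4],[0,0,0]],[[0,0,0.2],[0,0,0]]]'
python3 -m crank '[[[0,0,0.1],[0,0,0]],[[0,0,0.1],[0,0,0]],[[0,0,0],[0,0,0]]]'
```

```text
clock: 4.2
tcp_pos: [0.5287, -0.4172, 0.0692]
orientation: [-0.714, -3.059, -0.0]
contact_force: [-1.8, 1.7, 3.3]
grip_width: -0.0001
gripper_force: 1.4
clock: 4.5
tcp_pos: [0.5288, -0.4173, 0.0673]
orientation: [-0.714, -3.059, -0.0]
contact_force: [-1.4, 1.5, 2.1]
grip_width: 0.0001
gripper_force: 1.3
```

Still sliding, since the force is about 3 N. I'll carry on until the force rises at the stop.

```bash
python3 -m crank '[[[0,0,0.1],[0,0,0]],[[0,0,0.1],[0,0,0]],[[0,0,0.1],[0,0,0]],[[0,0,0],[0,0,0]]]'
```

```text
clock: 4.9
tcp_pos: [0.529, -0.4174, 0.0646]
orientation: [0.714, 3.059, 0.0]
contact_force: [-1.9, 2.5, 6.9]
grip_width: -0.0001
gripper_force: 3.2
```

The force is up at 6.9 N, so the red switch is at its stop. Next I'll lift and move above the yellow key.

```bash
python3 -m crank '[[[0,0,-3],[0,0,0]],[[0,0,-5],[0,0,0]],[[0,0,-5],[0,0,0]],[[0,0,-5],[0,0,0]],[[0,0,-5],[0,0,0]]]'
python3 -m crank '[[[0,0,-5],[0,0,0]],[[0,0,0],[0,0,0]]]'
python3 -c "
from h import *
go((.525,-.052,.34))"
```

```text
clock: 5.4
tcp_pos: [0.5289, -0.4175, 0.2963]
orientation: [0.714, 3.058, -0.001]
contact_force: [1.5, -0.2, -0.1]
grip_width: -0.0002
gripper_force: 0.0
clock: 5.6
tcp_pos: [0.531, -0.4205, 0.3526]
orientation: [0.712, 3.046, -0.008]
contact_force: [0.3, 0.0, 0.0]
grip_width: -0.0002
gripper_force: 0.0
5.6 pos [ 0.531  -0.4205  0.3526] tilt [ 0.012 -0.008 -1.   ] F [0.34 0.03 0.01]
(0.525, -0.052, 0.34) shift cm [16.89 32.77  0.95] n 8.0
```

```bash
python3 -m crank '[[[2.1,4.1,0.1],[0,0,0]],[[2.1,4.1,0.1],[0,0,0]],[[2.1,4.1,0.1],[0,0,0]],[[2.1,4.1,0.1],[0,0,0]],[[2.1,4.1,0.1],[0,0,0]]]'
python3 -m crank '[[[2.1,4.1,0.1],[0,0,0]],[[2.1,4.1,0.1],[0,0,0]],[[2.1,4.1,0.1],[0,0,0]],[[0,0,0],[0,0,0]],[[0,0,0],[0,0,0]]]'
python3 - <<'E'
from h import *
go((.54,-.052,.265))
im,d=optics.grab_frame("wrist");np.savez("wr2",im=im,d=d);save("wr2",im,1.5)
E
```

```text
clock: 6.1
tcp_pos: [0.5256, -0.1853, 0.3389]
orientation: [0.714, 3.058, 0.0]
contact_force: [0.5, 0.8, 0.0]
grip_width: 0.0001
gripper_force: 0.0
clock: 6.6
tcp_pos: [0.5238, -0.0477, 0.336]
orientation: [0.71, 3.06, 0.0]
contact_force: [-0.4, -0.4, 0.4]
grip_width: 0.0002
gripper_force: 0.0
6.6 pos [ 0.5238 -0.0477  0.336 ] tilt [ 0.001 -0.    -1.   ] F [-0.36 -0.37  0.44]
(0.54, -0.052, 0.265) shift cm [-1.64  0.33  7.11] n 2.0
```

View pics/wr2.png

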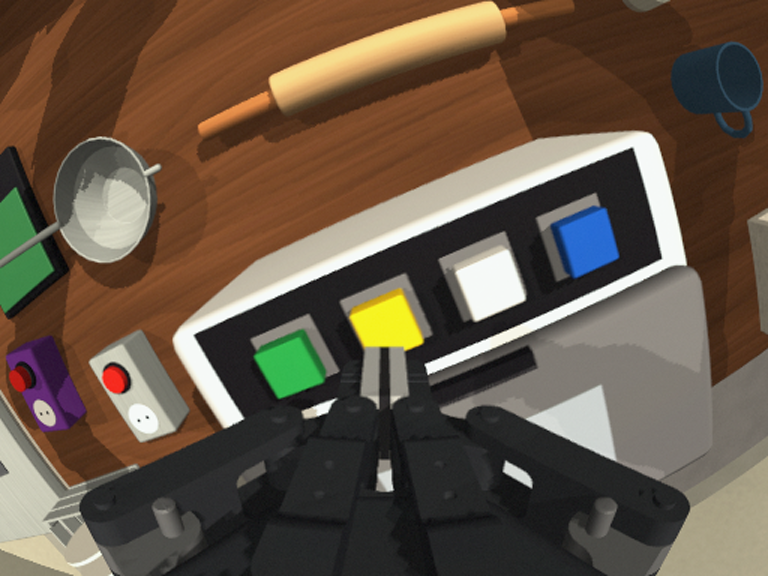

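The wrist view shows yellow (387,325) under the fingertips, with green (290,365), white (488,283) and blue (588,243) beside it. The red switch now sits low on its block.

Run:
```python
from h import *
z=np.load("wr2.npz");p=np.array([.5238,-.0477,.336]);rv=[.71,3.06,0]
for s in((258,215),(193,243),(392,162)): blob(z["im"],z["d"],s,p,rv,.8)
go((.541,-.054,.265))
```

```text
1193 med [ 0.5377 -0.0527  0.2517] mid [ 0.5408 -0.055   0.2509] ext [0.0324 0.0316 0.0056]
1176 med [ 0.5373 -0.1158  0.2516] mid [ 0.538  -0.1168  0.2507] ext [0.0325 0.0326 0.0056]
1210 med [0.5447 0.0675 0.2516] mid [0.5459 0.0682 0.2507] ext [0.0331 0.0323 0.0055]
6.65 pos [ 0.5237 -0.0494  0.3362] tilt [ 0.001 -0.    -1.   ] F [ 0.16 -0.13 -0.08]
(0.541, -0.054, 0.265) shift cm [-1.75  0.36  7.12] n 2.0
```

```bash
python3 -m crank '[[[-0.9,0.2,2.5],[0,0,0]],[[-0.8,0.1,2.5],[0,0,0]],[[0,0,1.5],[0,0,0]],[[0,0,0.3],[0,0,0]],[[0,0,0],[0,0,0]]]'
python3 -c "
from h import *
go((.5405,-.0548,.2395))"
```

```text
clock: 7.15
tcp_pos: [0.5399, -0.0552, 0.2682]
orientation: [-0.718, -3.058, 0.001]
contact_force: [0.0, -0.2, -0.4]
grip_width: 0.0
gripper_force: 0.0
7.15 pos [ 0.5399 -0.0552  0.2682] tilt [-0.001 -0.001 -1.   ] F [ 0.03 -0.2  -0.44]
(0.5405, -0.0548, 0.2395) shift cm [-0.04  0.07  2.87] n 1.0
```

```bash
python3 -m crank '[[[0,0,1],[0,0,0]],[[0,0,0.5],[0,0,0]],[[0,0,0.4],[0,0,0]],[[0,0,0.4],[0,0,0]],[[0,0,0.3],[0,0,0]]]'
python3 -m crank '[[[0,0,0.1],[0,0,0]],[[0,0,0.1],[0,0,0]],[[0,0,0],[0,0,0]]]'
```

```text
clock: 7.65
tcp_pos: [0.5401, -0.0539, 0.2423]
orientation: [0.714, 3.059, -0.0]
contact_force: [-0.9, -0.0, 2.6]
grip_width: -0.0
gripper_force: 1.5
clock: 7.95
tcp_pos: [0.5401, -0.0539, 0.2405]
orientation: [0.714, 3.059, -0.0]
contact_force: [-0.7, -0.5, 4.4]
grip_width: 0.0003
gripper_force: 2.0
```

```bash
python3 -m crank '[[[0,0,0.1],[0,0,0]],[[0,0,0.05],[0,0,0]],[[0,0,0],[0,0,0]]]'
```

```text
clock: 8.25
tcp_pos: [0.5402, -0.0539, 0.2393]
orientation: [0.715, 3.059, 0.0]
contact_force: [-2.1, -1.4, 6.6]
grip_width: -0.0001
gripper_force: 3.5
```

At 6.6 N the yellow key is on its stop. I'll lift 4 cm and move to green.

```bash
python3 -m crank '[[[0,0,-2],[0,0,0]],[[0,0,-2],[0,0,0]],[[0,0,-1],[0,0,0]],[[0,0,0],[0,0,0]]]'
python3 -c "
from h import *
go((.538,-.1165,.285),(.538,-.1165,.265))"
```

```text
clock: 8.65
tcp_pos: [0.5408, -0.0535, 0.2898]
orientation: [0.713, 3.057, 0.002]
contact_force: [-0.4, -0.2, 0.0]
grip_width: 0.0001
gripper_force: 0.0
8.65 pos [ 0.5408 -0.0535  0.2898] tilt [ 0.002  0.001 -1.   ] F [-0.38 -0.15  0.01]
(0.538, -0.1165, 0.285) shift cm [-2.54 -5.78  0.47] n 2.0
(0.538, -0.1165, 0.265) shift cm [ 0. -0.  2.] n 1.0
```

```bash
python3 -m crank '[[[-1.3,-2.9,0],[0,0,0]],[[-1.2,-2.9,0],[0,0,0]],[[0,0,1],[0,0,0]],[[0,0,1],[0,0,0]],[[0,0,0],[0,0,0]]]'
python3 -c "
from h import *
go((.538,-.1165,.2395))"
```

```text
clock: 9.15
tcp_pos: [0.5356, -0.1153, 0.2663]
orientation: [-0.711, -3.056, 0.0]
contact_force: [-0.1, 0.3, 0.2]
grip_width: 0.0
gripper_force: 0.0
9.15 pos [ 0.5356 -0.1153  0.2663] tilt [-0.004  0.001 -1.   ] F [-0.11  0.27  0.23]
(0.538, -0.1165, 0.2395) shift cm [-0.28  0.01  2.68] n 1.0
```

```bash
python3 -m crank '[[[-0.2,0,0.9],[0,0,0]],[[0,0,0.4],[0,0,0]],[[0,0,0.4],[0,0,0]],[[0,0,0.4],[0,0,0]],[[0,0,0.3],[0,0,0]]]'
python3 -m crank '[[[0,0,0.1],[0,0,0]],[[0,0,0.1],[0,0,0]],[[0,0,0],[0,0,0]]]'
```

```text
clock: 9.65
tcp_pos: [0.5386, -0.1171, 0.2447]
orientation: [-0.714, -3.059, -0.001]
contact_force: [-1.4, 2.9, 3.1]
grip_width: 0.0001
gripper_force: 1.5
clock: 9.95
tcp_pos: [0.5388, -0.1175, 0.2429]
orientation: [0.714, 3.059, 0.001]
contact_force: [-0.8, 2.1, 2.1]
grip_width: 0.0002
gripper_force: 1.2
```

```bash
python3 -m crank '[[[0,0,0.1],[0,0,0]],[[0,0,0.1],[0,0,0]],[[0,0,0.1],[0,0,0]],[[0,0,0.05],[0,0,0]],[[0,0,0],[0,0,0]]]'
```

```text
clock: 10.45
tcp_pos: [0.5388, -0.1177, 0.2397]
orientation: [0.714, 3.059, 0.0]
contact_force: [-0.8, 2.7, 6.5]
grip_width: 0.0003
gripper_force: 3.0
```

Green is at its stop. I'll lift clear and check.

```bash
python3 -m crank '[[[0,0,-3],[0,0,0]],[[0,0,-4],[0,0,0]],[[0,0,-4],[0,0,0]],[[0,0,0],[0,0,0]],[[0,0,0],[0,0,0]]]'
python3 - <<'E'
from h import *
o=monitor.get_obs();im,d=optics.grab_frame("wrist");save("wr3",im,1.5);print(o["tcp_pos"])
E
```

```text
clock: 10.95
tcp_pos: [0.5386, -0.1183, 0.3496]
orientation: [0.715, 3.058, -0.0]
contact_force: [-0.9, -0.0, -0.5]
grip_width: 0.0001
gripper_force: 0.0
[ 0.5386492  -0.11832706  0.3495554 ]
```

View pics/wr3.png

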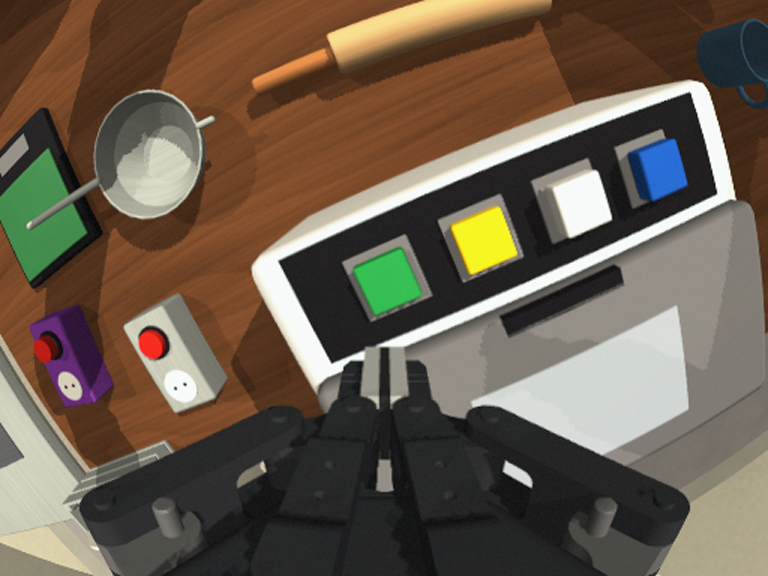

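Green (390,280), yellow (485,240) and the red switch (152,343) are down. White (580,203) and blue (658,168) are still up, nothing has been disturbed, and the hand is clear.

```bash
python3 -c "
from bench import r
print(r.hand_in())"
```

```text
the job is handed in; nothing more can be done
None
```

I pressed the red switch, then the yellow key, then the green key, each to its stop at about 7 N; blue and white stayed up, nothing was disturbed, the hand ended clear, and the job is handed in at about 11 s.

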